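# Make the sticker rewinder safe and ready to thread

## Task

The sticker rewinder is to be threaded with a new web. First turn its big speed dial fully anticlockwise to the off stop; only then turn the round take-up plate until its notch faces the arrowhead mark on the deck, and leave it there. Leave the small tension knob as it is set and do not disturb the things lying about.

Things in the scene. Friction and masses are not known exactly. Their poses are not given: they have to be found in the camera images.
- machine: Desktop label rewinder, 280 mm deep (x), 435 wide (y), fixed. Origin on the table under its middle; x to its rear, y to its left, z up. Flat deck 85 mm high. Front right (x -135 to -45, y -210 to -45 mm) is a console panel rising 35 degrees from front to rear, 20 to 83 mm high; its outward normal is (-sin 35, 0, cos 35 deg). On it: the speed dial and, 80 mm to its right, the tension knob
- dial_grip (a point): Speed dial: black bar knob on a round skirt 68 mm across, 6 mm high. Bar 62 mm long, 16 wide, standing from 6 to 34 mm off the panel. This point is on the dial's axis, 22 mm off the panel (panel point: machine -90, -98, 51.5 mm). z axis = turning axis, out of the panel and square to it; x axis along the bar to the end with the white pointer line
- dial (a joint): Angle of the speed dial, rad: 0 = off stop, 4.71 = full speed; it falls as the dial is turned anticlockwise, seen from in front of the panel. At 0 the pointer stands at 7 o'clock (150 degrees anticlockwise from straight up the slope). It stays where it is left; about 0.06 N m turns it
- tension_pointer (a point): Rim of the small round tension knob (30 mm across, 18 mm high) at its white pointer line, on its outer face. The knob turns easily
- plate_center (a point): Axis of the take-up plate at its half thickness, machine point -20, 75, 98 mm. Aluminium disc 216 mm across, 10 mm thick (93 to 103 mm above the table, 8 mm clear of the deck), upright axis, turns without end and stays where it is left; about 0.12 N m turns it. The black core chuck in its middle is 76 mm across, top 132 mm above the table
- notch (a point): Middle of the mouth of the plate's only notch, on the rim (108 mm from the plate's axis), at the plate's half thickness. x points outward from the plate's axis. The notch is 52 mm wide with parallel sides and 34 mm deep towards the axis, cut right through: closed fingertips fit in from above and can push either side of it
- mark (a point): The mark: where the tip of the dark raised arrowhead on the deck points at the plate, on the plate's left, at machine point -20, 187, 98, 4 mm outside the rim. The notch faces the mark when its mouth is here
- rider (a point): Inner end of the fixed rider arm: a black roller 22 mm across, its top 133 mm above the table, 58 mm from the plate's axis. The arm, 18 mm wide, 117 to 125 mm above the table, runs level from here out over the plate to the post at the rear left, so nothing standing in the notch can pass under it
- rider_post (a point): Post of the rider arm, 24 mm across, top 132 mm above the table, rear left of the plate, 150 mm from its axis
- idler_front (a point): Front one of two upright idler rollers beside the mark, 20 mm across, top 131 mm above the table; does not move
- idler_rear (a point): Rear one of the two idler rollers, alike
- stickers_mid (a point): Bystander: centre of a roll of stickers lying flat on the deck behind the console, 92 mm across, 36 mm high
- core_mid (a point): Bystander: centre of an empty cardboard core standing on the table, 84 mm across, 100 mm high
- tape_mid (a point): Bystander: centre of a roll of clear tape lying flat, 104 mm across, 48 mm high
- spray_mid (a point): Bystander: centre of a white bottle, 68 mm across, 190 mm high
- knife_mid (a point): Bystander: centre of the handle of a snap-off knife lying flat, 170 mm long, 17 mm high
- pens_mid (a point): Bystander: a white mug of pens, 76 mm across; this point is 50 mm up its axis; pens reach 155 mm above the table

How it is judged:
By the outcome, as a careful person would: the job done as asked, in the order asked, and still so for the second after the job is handed in, with the robot touching nothing.
It also fails if it takes over 64 s, if anything falls off the work surface, if the arm or the gripper's body presses on something with over 40 N, if the wrist force passes 120 N, or if a joint passes its speed limit or range.

## Robot

A 6-joint arm with a two-finger parallel gripper is mounted at the origin on the work surface. World frame = base frame: x ahead of the robot, y to its left, z up, the work surface at z = 0. Lengths are in m, angles in rad, forces in N, time in s.
With the tool pointing down it reaches from about 0.225 to 0.875 m from the base axis. Payload 3.4 kg.
Tool frame: the origin (TCP) lies at the very end of the fingers, on their centre line; the grasp point (between the pads) lies 19 mm behind it; z points along the fingers, y is the line along which they close (so a half turn about z gives the same grasp; the last joint's range is limited). The gripper opens to 85 mm and grips with 20 to 120 N. Pads are 22 mm wide; open, the fingers measure 114 mm over their backs; the gripper's body (76 mm by 85 mm) begins 54 mm behind the grasp point. The pads swing forward as they close: fully open they stand 13 mm farther back than shut.
Start: joints at [-1.241, 0.276, 1.505, -0, 1.361, -0.121], TCP at [0.251, -0.518, 0.231] pointing down, gripper open.
Joint ranges: [-2.89, 2.89], [-0.75, 2.08], [0.22, 2.7], [-1.18, 4.32], [0.11, 2.71], [-2.7, 2.7]. Speed limits (rad/s): [2.57, 2.57, 3.14, 3.14, 3.14, 3.14].

## Interface

Orientations are given as a unit quaternion [w, x, y, z].
In Python, from rig import readout, vision, manip gives the robot as it stands.
- The arm moves only by the shell command python3 -m handwheel 'ROWS' [FORCE]. ROWS is JSON, a list of rows, each a list of 3 entries, a list of its own where there are three numbers: the shift along the tool's x, y, z in mm, then the turn, a rotation vector about the tool's x, y, z in units of 6 degrees (1.0 is 6 degrees), then the closure, from -1 (fully open) to 1 (shut), so that 0 is half open. A call has 1 to 20 rows; each row shifts and turns the commanded pose from where the row before left it, along the tool's axes as they then stand; what a row does not reach is not made up. A row lasts 1/8 s, in which the tool goes at most 62.5 mm and 10.7 degrees, less where a joint would pass 70% of its speed; a pose out of reach is approached as far as the arm can. A call is refused whole if a number of a shift passes 62.5 or a number of a turn 1, either way. A call with a gripper value outside its range is refused whole. The fingers move at their own pace and stop on an object; FORCE is the grip in N (left out, the last holds). Time passes only in rows, so rows that do not move let the fingers close. It gives the time, the measured TCP pose, the force, the opening and the grip force at its end, in the units of the state.
- readout.get_state(): the state, without advancing time (a new reading comes with each control period).
- vision.get_image(name): name is "scene" or "top"; returns the picture (480x640x3 uint8, blue, green, red); there is no depth.
- vision.camera_params(name): a dict with "intrinsics" (3x3 intrinsics, pixels), "dist" ([k1, k2, p1, p2, k3] as OpenCV has them; the pictures are not rectified), "rvec" (rotation vector, rad) and "tvec" (3), from world to camera coordinates, as OpenCV has them. Camera axes: x right, y down, z forward; pixel columns grow to the right and rows downward; lengths in m; the calibration is good to about 2 mm. A picture is of the moment at which its call begins. camera_params takes no time and is no camera call.
- manip.sign_off(): hands the job in; it is judged then, once.
The state is a dict: "clock": time; "qpos": joint angles; "qd": joint speeds; "effort": joint torques, N m; "position": TCP position; "ee_rot": TCP orientation; "contact_force": force on the tool from outside, world axes, zero at the start; "moment": the same for the moment, N m; "width": finger opening in m; "gripper_force": force on a finger pad.
Only numpy, scipy, OpenCV 4.12 (cv2) and the standard library are available. Lean on these libraries where they do the work, as an engineer would, in place of code of your own. Each camera call takes 0.05 s, during which the arm holds its last target. There are 200 camera calls.

## Working session

There is one attempt and no reset: what is moved stays moved. The work goes in short steps, Python scripts to look and compute and a shell command to move; the robot and the scene stay as the last step left them, time stands still between calls to the robot, and variables do not carry over. Pictures are saved under pics/ and viewed, at most 10 in all, crops included, and the job is handed in when it is done.

```bash
ls; mkdir -p pics
python3 - <<'E'
from rig import readout, vision
import cv2, json
for n in("scene","top"):
    cv2.imwrite(f"pics/{n}0.png",vision.get_image(n)); p=vision.camera_params(n); print(n,p)
print(readout.get_state())
E
```

```text
pics
scene {'intrinsics': array([[441.35096634,   0.        , 324.60443702],
       [  0.        , 441.35096634, 237.63697416],
       [  0.        ,   0.        ,   1.        ]]), 'dist': array([0.00270619, 0.        , 0.        , 0.        , 0.        ]), 'rvec': array([ 2.01351744,  0.95636343, -0.50875856]), 'tvec': array([-0.38216232, -0.14711638,  1.33974562])}
top {'intrinsics': array([[524.40607233,   0.        , 315.48940447],
       [  0.        , 524.40607233, 239.21827975],
       [  0.        ,   0.        ,   1.        ]]), 'dist': array([-0.01393716,  0.        ,  0.        ,  0.        ,  0.        ]), 'rvec': array([ 2.12452672, -2.15892416,  0.2112729 ]), 'tvec': array([0.03195925, 0.53569991, 1.01144011])}
{'clock': 0.1, 'qpos': array([-1.24097876e+00,  2.76513086e-01,  1.50602426e+00,  2.20394232e-06,
        1.36070255e+00, -1.20990165e-01]), 'qd': array([-5.64635265e-04, -2.51071177e-03, -2.61734998e-03, -1.13889100e-03,
       -2.22087241e-05, -6.18734680e-04]), 'effort': array([ 6.40956332e-04, -4.17700446e+01, -2.46405333e+01, -1.53075284e-04,
        5.80342719e-03,  1.28628551e-05]), 'position': array([ 0.25036707, -0.51709523,  0.2305298 ]), 'ee_rot': array([-8.19247308e-04,  9.74703643e-01,  2.23499730e-01, -8.47694154e-05]), 'contact_force': array([-0.18339321,  0.30156863, -0.04668705]), 'moment': array([-0.02054057,  0.02637867,  0.00533089]), 'gripper_force': 0.0, 'width': 0.08513714685979594}
```

View pics/scene0.png

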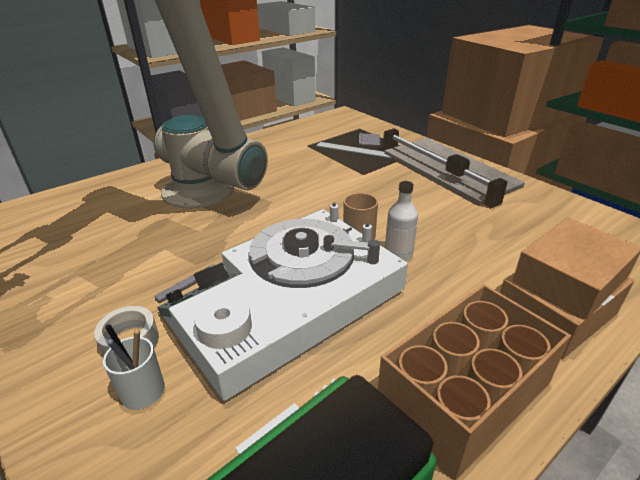

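View pics/top0.png

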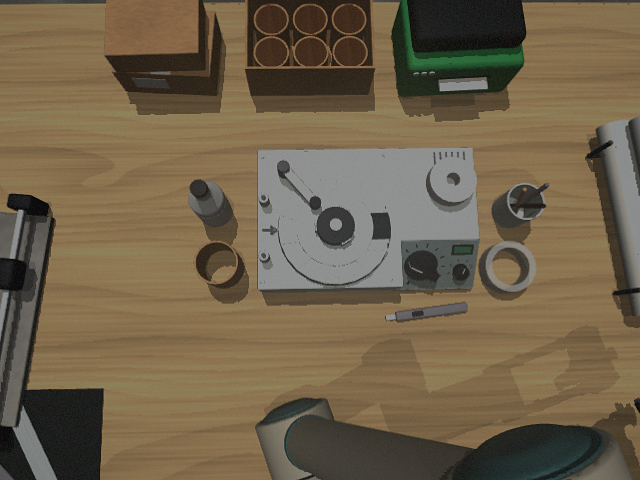

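Top view: the machine deck spans about (258,149)–(474,150)–(478,290)–(258,290), and the plate is centred near (335,226). The notch at (381,226) faces right, the mark at (268,231) is on the left, and the rider is at rear left. The dial is near (422,265) and the knife lies in front at (428,313). Next I'll enlarge this area and measure the machine pose.

```bash
cat > h.py <<'E'
import numpy as np, cv2
from rig import readout, vision
from scipy.spatial.transform import Rotation as R
P={n:vision.camera_params(n) for n in("scene","top")}
def ray(n,uv):
    p=P[n]; u=cv2.undistortPoints(np.array([[uv]],float),p["intrinsics"],p["dist"])[0,0]
    Rm=cv2.Rodrigues(p["rvec"])[0]; return -Rm.T@p["tvec"], Rm.T@np.array([*u,1])
def plane(n,uv,z):
    c,d=ray(n,uv); return c+d*(z-c[2])/d[2]
def proj(n,X):
    p=P[n]; return cv2.projectPoints(np.atleast_2d(np.array(X,float)),p["rvec"],p["tvec"],p["intrinsics"],p["dist"])[0][:,0]
def tri(a,b):
    (c,d),(e,f)=ray("scene",a),ray("top",b); s=np.linalg.lstsq(np.c_[d,-f],e-c,rcond=None)[0]
    return (c+d*s[0]+e+f*s[1])/2, np.linalg.norm(c+d*s[0]-e-f*s[1])
E
python3 - <<'E'
from h import *
im=cv2.imread("pics/top0.png"); 
cv2.imwrite("pics/topz.png",cv2.resize(im[140:330,240:500],None,fx=3,fy=3,interpolation=cv2.INTER_CUBIC))
m=((im.min(2)>125)&(im.max(2).astype(int)-im.min(2)<30)).astype(np.uint8)
m[:140]=0;m[300:]=0;m[:,:250]=0;m[:,482:]=0
n,l,s,c=cv2.connectedComponentsWithStats(m);k=1+s[1:,4].argmax();print(s[k])
cs,_=cv2.findContours((l==k).astype(np.uint8),0,2);c=max(cs,key=cv2.contourArea)[:,0]
for name,w in(("RL",(-1,-1)),("RR",(1,-1)),("FL",(-1,1))):
    q=c[(c@np.array(w)).argmax()];print(name,q,plane("top",q,.085))
E
```

```text
[  258   148   221   141 22425]
RL [258 151] [0.7097269  0.13590849 0.085     ]
RR [472 149] [ 0.70980779 -0.29505748  0.085     ]
FL [258 288] [0.43652199 0.13564691 0.085     ]
```

View pics/topz.png

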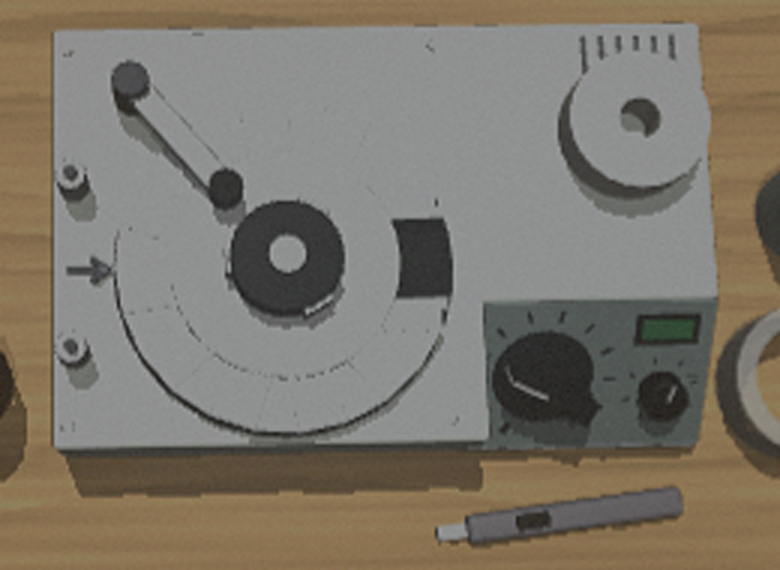

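The crop shows the notch mouth at about (448,258), the mark tip at (112,270) and the chuck centre at (288,257). The dial's white line runs roughly from (512,380) to (548,399). Now I'll compute the machine pose and the dial angle.

```bash
cat >> h.py <<'E'
def crop(x,y): return (x/3+240-1/3,y/3+140-1/3)
E
python3 - <<'E'
from h import *
c={k:plane("top",crop(*q),.085)[:2] for k,q in dict(RL=(54,31),RR=(698,24),FL=(54,448)).items()}
print(c)
e=c["RL"]-c["RR"];f=c["RL"]-c["FL"];print(np.linalg.norm(e),np.linalg.norm(f),np.degrees(np.arctan2(-e[0],e[1])),np.degrees(np.arctan2(f[1],f[0])))
yaw=np.arctan2(-e[0],e[1]); mid=(c["RR"]+c["FL"])/2; print(mid)
for nm,q,z in(("chuck",(288,257),.132),("mark",(112,270),.085),("notch",(449,258),.1),("idf",(71,346),.131),("idr",(71,174),.131),("post",(129,79),.132),("rider",(226,187),.133),("stick",(643,117),.121),("stickR",(708,117),.121)):
    w=plane("top",crop(*q),z)[:2]; print(nm,w.round(4),(R.from_euler('z',-yaw).as_matrix()[:2,:2]@(w-mid)).round(4))
E
```

```text
{'RL': array([0.7118244 , 0.13657561]), 'RR': array([ 0.71262182, -0.29593866]), 'FL': array([0.43462787, 0.13627977])}
0.4325150077391785 0.27719669541816644 0.10563487971769285 0.0611502579460534
[ 0.57362484 -0.07982945]
chuck [ 0.5469 -0.0125] [-0.0266  0.0674]
mark [0.5493 0.0989] [-0.024   0.1787]
notch [ 0.5513 -0.1181] [-0.0224 -0.0383]
idf [0.4932 0.122 ] [-0.08    0.2019]
idr [0.6018 0.1219] [0.0285 0.2017]
post [0.6628 0.0852] [0.0895 0.1649]
rider [0.5917 0.0252] [0.0183 0.105 ]
stick [ 0.6376 -0.2434] [ 0.0637 -0.1637]
stickR [ 0.6372 -0.2856] [ 0.0631 -0.2058]
```

Run:
```python
from h import *
for n in P: print(n, ray(n,(320,240))[0])
a=plane("top",crop(115,258),.103);b=plane("top",crop(452,258),.103);f=plane("top",crop(285,433),.093)
print(a,b,(a+b)/2,f)
im=cv2.imread("pics/scene0.png")
cv2.imwrite("pics/scz.png",cv2.resize(im[180:400,150:415],None,fx=3,fy=2.7,interpolation=cv2.INTER_CUBIC))
```

```text
scene [ 1.16282411 -0.44048915  0.64530536]
top [0.35443156 0.04994803 1.08760763]
[0.55353241 0.09603043 0.103     ] [ 0.55062984 -0.11954567  0.103     ] [ 0.55208113 -0.01175762  0.103     ] [ 0.44111865 -0.01032635  0.093     ]
```

View pics/scz.png

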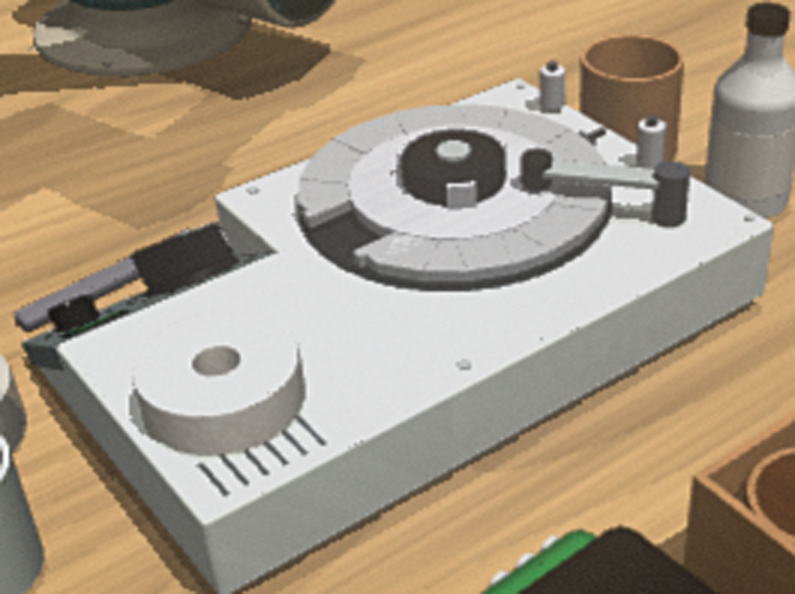

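The scene crop shows the chuck cap at about (453,149), the post top at (672,172), idler tops at (551,68) and (652,124), the sticker roll hole at (216,360), and deck corners RL (768,226), RR (205,524) and FL (519,82). I'll triangulate these against the top view.

Run:
```python
from h import *
sc=lambda x,y:(x/3+150-1/3,y/2.7+180-.3)
pts=dict(chuck=((453,149),(288,253)),post=((672,172),(129,79)),idf=((551,67),(71,344)),idr=((652,122),(71,172)),rider=((537,157),(226,187)),roll=((216,360),(641,118)),RL=((769,227),(54,31)),RR=((205,524),(698,24)),FL=((519,81),(54,448)))
M=dict(chuck=(-20,75),RL=(140,217.5),RR=(140,-217.5),FL=(-140,217.5))
A=[];B=[]
for k,(a,b) in pts.items():
    X,g=tri(sc(*a),crop(*b)); print(k,X.round(4),round(g,4))
    if k in M: A.append(np.array(M[k])/1e3);B.append(X[:2])
A=np.array(A);B=np.array(B)
a,b=A-A.mean(0),B-B.mean(0); yaw=np.arctan2((a[:,0]*b[:,1]-a[:,1]*b[:,0]).sum(),(a*b).sum())
Rm=R.from_euler('z',yaw).as_matrix()[:2,:2]; t=B.mean(0)-Rm@A.mean(0)
print(np.degrees(yaw),t,((A@Rm.T+t-B)*1e3).round(1))
```

```text
chuck [ 0.5494 -0.0133  0.1299] 0.0014
post [0.6637 0.0845 0.127 ] 0.0022
idf [0.4943 0.1211 0.1262] 0.003
idr [0.6042 0.1219 0.1254] 0.001
rider [0.5927 0.025  0.1287] 0.0004
roll [ 0.6373 -0.2431  0.119 ] 0.0009
RL [0.7121 0.1352 0.0794] 0.0048
RR [ 0.7141 -0.2971  0.0811] 0.0003
FL [0.4347 0.1361 0.0782] 0.0018
0.20351885811291653 [ 0.57282865 -0.08300486] [[ 3.1  5.2]
 [-0.1 -0.2]
 [-0.5 -2.9]
 [-2.6 -2.1]]
```

```bash
cat >> h.py <<'E'
O=np.array([.5695,-.0875,0]); RM=R.from_euler('z',.15,degrees=True).as_matrix()
W=lambda m: O+RM@(np.array(m)/1e3)
N=RM@np.array([-np.sin(np.radians(35)),0,np.cos(np.radians(35))]); U=RM@np.array([np.cos(np.radians(35)),0,np.sin(np.radians(35))]); Y=RM@np.array([0,1,0])
DP=W((-90,-98,51.5))
def onpanel(n,uv,h):
    c,d=ray(n,uv); return c+d*((DP+h*N-c)@N)/(d@N)
E
python3 - <<'E'
from h import *
inv=lambda q:(np.array(q)+1/3-[240,140])*3
for m in((-45,-45,83),(-45,-210,83),(-135,-45,20),(-135,-210,20),(-20,75,132),(-20,183,103),(-20,187,85)): print(m,inv(proj("top",W(m))[0]).round(0))
print("skirt c",inv(proj("top",DP+.006*N)[0]), "top c",inv(proj("top",DP+.034*N)[0]))
for q in((512,382),(548,400),(600,408),(510,372)):
    X=onpanel("top",crop(*q),.034)-DP; print(q,(X@U*1e3).round(1),(X@Y*1e3).round(1),np.degrees(np.arctan2(X@Y,X@U)).round(0))
im=vision.get_image("top"); cv2.imwrite("pics/dial.png",cv2.resize(im[235:300,395:485],None,fx=8,fy=8,interpolation=cv2.INTER_CUBIC))
E
```

```text
(-45, -45, 83) [469. 303.]
(-45, -210, 83) [720. 299.]
(-135, -45, 20) [459. 449.]
(-135, -210, 20) [699. 444.]
(-20, 75, 132) [288. 253.]
(-20, 183, 103) [116. 265.]
(-20, 187, 85) [111. 270.]
skirt c [544.6941094  380.48729149] top c [553.88751969 400.86838243]
(512, 382) 14.4 28.3 63.0
(548, 400) 0.7 3.9 80.0
(600, 408) -5.9 -30.6 -101.0
(510, 372) 21.7 30.1 54.0
```

View pics/dial.png

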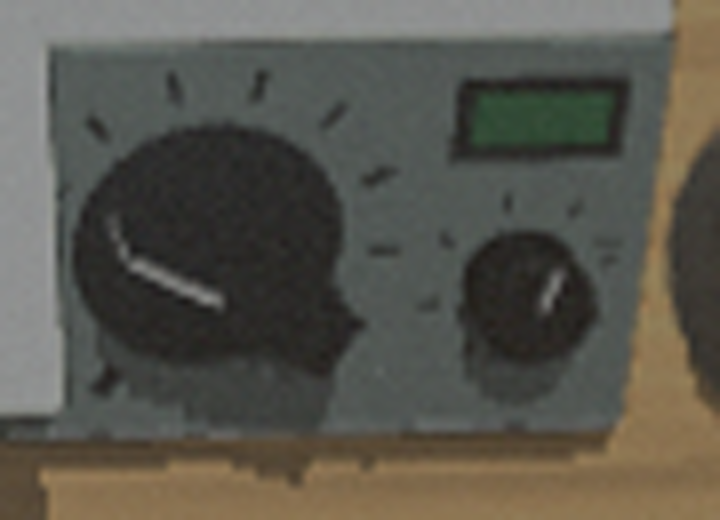

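The white line puts the pointer about 62° anticlockwise from up-slope, so the dial is at about 1.54 rad and needs 88° anticlockwise. The tension pointer is at about 1 o'clock. Next I'll work out the moves.

```bash
cat >> h.py <<'E'
def pose():
    s=readout.get_state(); q=s["ee_rot"]; return s["position"],R.from_quat([q[1],q[2],q[3],q[0]])
def dialrot(a):
    x=np.cos(np.radians(a))*U+np.sin(np.radians(a))*Y; z=-N; return R.from_matrix(np.c_[x,np.cross(z,x),z])
def delta(p,r,pt,rt):
    print("shift first(mm, current tool)",(r.inv().apply(pt-p)*1e3).round(1),"turn total(6deg)",((r.inv()*rt).as_rotvec(True)/6).round(2),"shift after turn",(rt.inv().apply(pt-p)*1e3).round(1))
E
python3 - <<'E'
from h import *
p,r=pose(); print(r.as_matrix().round(3))
delta(p,r,DP+.12*N,dialrot(62)); print(DP, DP+.12*N)
E
```

```text
[[ 0.9    0.436 -0.   ]
 [ 0.436 -0.9    0.001]
 [ 0.    -0.001 -1.   ]]
shift first(mm, current tool) [ 288.8 -228.1   81.2] turn total(6deg) [-4.12  4.27 -5.87] shift after turn [332.4 -79.5 158.8]
[ 0.47975687 -0.18573528  0.0515    ] [ 0.41092794 -0.18591548  0.14979825]
```

```bash
python3 -m handwheel '[[[36,-28,10],[0,0,0],0],[[36,-28,10],[0,0,0],0],[[36,-28,10],[0,0,0],0],[[36,-28,10],[0,0,0],0],[[36,-29,10],[0,0,0],0],[[36,-29,10],[0,0,0],0],[[36,-29,10],[0,0,0],0],[[36,-29,10],[0,0,0],0],[[0,0,0],[-0.51,0.53,-0.73],0],[[0,0,0],[-0.51,0.53,-0.73],0],[[0,0,0],[-0.51,0.53,-0.73],0],[[0,0,0],[-0.51,0.53,-0.73],0],[[0,0,0],[-0.51,0.53,-0.73],0],[[0,0,0],[-0.51,0.53,-0.73],0],[[0,0,0],[-0.52,0.54,-0.74],0],[[0,0,0],[-0.52,0.54,-0.74],0],[[0,0,0],[0,0,0],0]]' 30
python3 - <<'E'
from h import *
p,r=pose(); delta(p,r,DP+.01*N,dialrot(62)); s=readout.get_state(); print(s["qpos"].round(2),s["width"],s["clock"])
cv2.imwrite("pics/scene2.png",vision.get_image("scene")[150:400,100:420])
t=vision.get_image("top")[180:380,330:530]; cv2.imwrite("pics/top2.png",cv2.resize(t,None,fx=3,fy=3,interpolation=cv2.INTER_CUBIC))
E
```

```text
clock: 2.28
position: [0.409, -0.1864, 0.1501]
ee_rot: [0.149, 0.823, 0.486, 0.252]
contact_force: [0.1, 0.1, 0.6]
width: 0.0428
gripper_force: 0.0
shift first(mm, current tool) [  2.1   2.5 111.3] turn total(6deg) [-0.13  0.09 -0.17] shift after turn [  1.    1.  111.3]
[-0.99 -0.03  2.29  0.81  0.7  -1.07] 0.042798627582166564 2.275
```

View pics/top2.png

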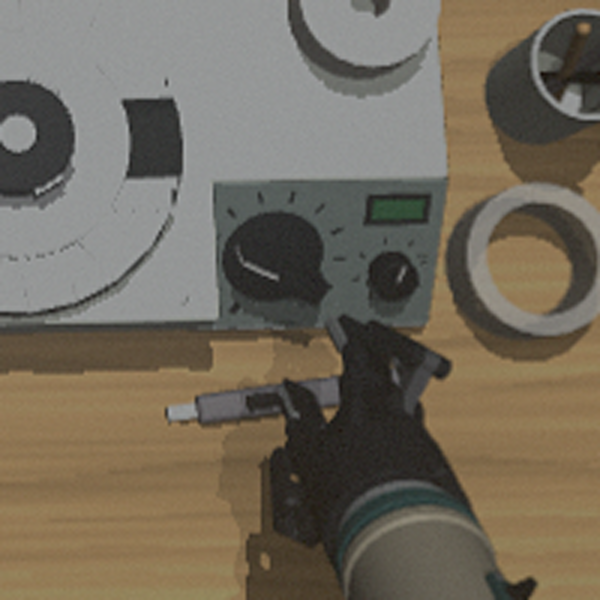

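The fingers straddle the approach line in front of the console, at crop (345,325) and (293,400), and nothing has been disturbed. J6 would run close to its limit on the turn, so I'll take the half-turn-equivalent grasp.

```bash
python3 -m handwheel '[[[0,0,0],[0,0,1],0],[[0,0,0],[0,0,1],0],[[0,0,0],[0,0,1],0],[[0,0,0],[0,0,1],0],[[0,0,0],[0,0,1],0],[[0,0,0],[0,0,1],0],[[0,0,0],[0,0,1],0],[[0,0,0],[0,0,1],0],[[0,0,0],[0,0,1],0],[[0,0,0],[0,0,1],0],[[0,0,0],[0,0,1],0],[[0,0,0],[0,0,1],0],[[0,0,0],[0,0,1],0],[[0,0,0],[0,0,1],0],[[0,0,0],[0,0,1],0],[[0,0,0],[0,0,1],0],[[0,0,0],[0,0,1],0],[[0,0,0],[0,0,1],0],[[0,0,0],[0,0,1],0],[[0,0,0],[0,0,1],0]]'
python3 -m handwheel '[[[0,0,0],[0,0,1],0],[[0,0,0],[0,0,1],0],[[0,0,0],[0,0,1],0],[[0,0,0],[0,0,1],0],[[0,0,0],[0,0,1],0],[[0,0,0],[0,0,1],0],[[0,0,0],[0,0,1],0],[[0,0,0],[0,0,1],0],[[0,0,0],[0,0,1],0],[[0,0,0],[0,0,1],0],[[0,0,0],[0,0,0],0]]'
python3 - <<'E'
from h import *
p,r=pose(); delta(p,r,DP+.01*N,dialrot(62-180)); print(readout.get_state()["qpos"].round(2))
E
```

```text
clock: 4.88
position: [0.4109, -0.1863, 0.1514]
ee_rot: [-0.144, 0.833, -0.469, 0.256]
contact_force: [0.8, 0.3, 0.7]
width: 0.0428
gripper_force: 0.0
clock: 6.25
position: [0.4109, -0.1863, 0.1514]
ee_rot: [0.252, -0.489, 0.821, -0.15]
contact_force: [0.6, -0.9, 0.5]
width: 0.0425
gripper_force: 0.0
shift first(mm, current tool) [ -0.9  -0.4 111.3] turn total(6deg) [ 0.12 -0.08 -0.1 ] shift after turn [1.000e-01 9.000e-01 1.113e+02]
[-0.99 -0.03  2.29  0.81  0.7   2.06]
```

```bash
python3 -m handwheel '[[[0,0,0],[0.12,-0.08,-0.1],0],[[0,1,20],[0,0,0],0],[[0,0,20],[0,0,0],0],[[0,0,20],[0,0,0],0],[[0,0,20],[0,0,0],0],[[0,0,12],[0,0,0],0],[[0,0,8],[0,0,0],0],[[0,0,8],[0,0,0],0],[[0,0,3],[0,0,0],0],[[0,0,0],[0,0,0],0]]'
python3 -m handwheel '[[[0,0,0],[0,0,0],0.4],[[0,0,0],[0,0,0],1],[[0,0,0],[0,0,0],1],[[0,0,0],[0,0,0],1],[[0,0,0],[0,0,0],1],[[0,0,0],[0,0,0],1]]' 40
python3 - <<'E'
from h import *
p,r=pose(); delta(p,r,DP+.01*N,dialrot(62-180)); s=readout.get_state(); print(s["qpos"].round(2),s["moment"].round(2))
E
```

```text
clock: 7.5
position: [0.4736, -0.1857, 0.0596]
ee_rot: [0.258, -0.492, 0.817, -0.155]
contact_force: [0.7, -0.6, -0.1]
width: 0.0428
gripper_force: 0.0
clock: 8.25
position: [0.4738, -0.1865, 0.0605]
ee_rot: [0.259, -0.491, 0.817, -0.156]
contact_force: [-1.4, -1.3, 6.0]
width: 0.0148
gripper_force: 40.8
shift first(mm, current tool) [-0.6  0.6  0.8] turn total(6deg) [-0.03 -0.01 -0.02] shift after turn [-0.6  0.6  0.8]
[-0.83  0.24  2.36  1.35  0.45  1.58] [-0.07  0.02 -0.08]
```

```bash
python3 -m handwheel '[[[0,0,0],[0,0,-0.8],1],[[0,0,0],[0,0,-0.8],1],[[0,0,0],[0,0,-0.8],1],[[0,0,0],[0,0,-0.8],1],[[0,0,0],[0,0,-0.8],1],[[0,0,0],[0,0,0],1]]'
python3 - <<'E'
from h import *
s=readout.get_state(); p,r=pose(); print(r.inv().apply(s["contact_force"]).round(1),r.inv().apply(s["moment"]).round(2),s["qpos"].round(2))
E
```

```text
clock: 9.0
position: [0.4741, -0.1867, 0.0607]
ee_rot: [0.221, -0.65, 0.697, -0.206]
contact_force: [-1.2, -2.0, 5.6]
width: 0.0155
gripper_force: 40.9
[ 1.8 -2.4 -5.3] [ 0.13  0.12 -0.02] [-0.83  0.24  2.36  1.35  0.45  1.16]
```

```bash
python3 -m handwheel '[[[0,0,0],[0,0,-0.9],1],[[0,0,0],[0,0,-0.9],1],[[0,0,0],[0,0,-0.9],1],[[0,0,0],[0,0,-0.9],1],[[0,0,0],[0,0,-0.9],1],[[0,0,0],[0,0,-0.9],1],[[0,0,0],[0,0,-0.9],1],[[0,0,0],[0,0,-0.9],1],[[0,0,0],[0,0,-0.9],1],[[0,0,0],[0,0,-0.5],1],[[0,0,0],[0,0,0],1]]'
python3 - <<'E'
from h import *
s=readout.get_state(); p,r=pose(); print(r.inv().apply(s["contact_force"]).round(1),r.inv().apply(s["moment"]).round(2),s["qpos"].round(2)); delta(p,r,DP+.01*N,dialrot(-30))
E
python3 -m handwheel '[[[0,0,0],[0,0,-0.4],1],[[0,0,0],[0,0,-0.4],1],[[0,0,0],[0,0,-0.4],1],[[0,0,0],[0,0,-0.2],1],[[0,0,0],[0,0,0],1]]'
python3 - <<'E'
from h import *
s=readout.get_state(); p,r=pose(); print(r.inv().apply(s["contact_force"]).round(1),r.inv().apply(s["moment"]).round(2),s["qpos"].round(2)); delta(p,r,DP+.01*N,dialrot(-30))
E
```

```text
clock: 10.38
position: [0.4748, -0.1864, 0.0612]
ee_rot: [-0.11, 0.889, -0.344, 0.282]
contact_force: [2.1, 0.4, 7.3]
width: 0.015
gripper_force: 40.8
[ 4.2 -4.3 -4.7] [ 0.33  0.37 -0.03] [-0.83  0.24  2.35  1.35  0.45  0.26]
shift first(mm, current tool) [-1.6  0.5  0.8] turn total(6deg) [-0.02 -0.04 -2.08] shift after turn [-1.6  0.2  0.8]
clock: 11.0
position: [0.4749, -0.1863, 0.0612]
ee_rot: [-0.089, 0.911, -0.278, 0.29]
contact_force: [1.7, 0.2, 7.3]
width: 0.0153
gripper_force: 40.8
[ 4.5 -3.3 -5. ] [ 0.32  0.42 -0.08] [-0.83  0.24  2.35  1.35  0.45  0.11]
shift first(mm, current tool) [-1.6  0.4  0.8] turn total(6deg) [-0.02 -0.04 -0.68] shift after turn [-1.7  0.3  0.8]
```

```bash
for i in 1; do python3 -m handwheel '[[[0,0,0],[0,0,-0.4],1],[[0,0,0],[0,0,-0.4],1],[[0,0,0],[0,0,0],1]]'; done
python3 - <<'E'
from h import *
s=readout.get_state(); p,r=pose(); print(r.inv().apply(s["contact_force"]).round(1),r.inv().apply(s["moment"]).round(2),s["qpos"].round(2)); delta(p,r,DP+.01*N,dialrot(-30))
E
python3 -m handwheel '[[[0,0,0],[0,0,-0.4],1],[[0,0,0],[0,0,-0.4],1],[[0,0,0],[0,0,0],1]]'
python3 - <<'E'
from h import *
s=readout.get_state(); p,r=pose(); print(r.inv().apply(s["contact_force"]).round(1),r.inv().apply(s["moment"]).round(2),s["qpos"].round(2)); delta(p,r,DP+.01*N,dialrot(-30))
E
```

```text
clock: 11.38
position: [0.4749, -0.1862, 0.0613]
ee_rot: [-0.077, 0.922, -0.241, 0.293]
contact_force: [2.0, 0.9, 5.9]
width: 0.0149
gripper_force: 40.9
[ 3.9 -3.3 -3.7] [0.26 0.49 0.35] [-0.83  0.24  2.35  1.35  0.45  0.03]
shift first(mm, current tool) [-1.7  0.4  0.7] turn total(6deg) [-0.02 -0.04  0.1 ] shift after turn [-1.7  0.4  0.8]
clock: 11.75
position: [0.475, -0.1862, 0.0614]
ee_rot: [-0.066, 0.93, -0.206, 0.296]
contact_force: [1.6, 0.8, 8.0]
width: 0.015
gripper_force: 61.4
[ 5.  -3.3 -5.6] [0.38 0.47 1.85] [-0.83  0.24  2.36  1.35  0.45 -0.05]
shift first(mm, current tool) [-1.8  0.3  0.8] turn total(6deg) [-0.02 -0.05  0.82] shift after turn [-1.7  0.5  0.8]
```

The stop has been reached: the moment climbed to 1.85 N m right at the expected angle. I'll relax the twist, release and retreat.

```bash
python3 -m handwheel '[[[0,0,0],[0,0,0.35],1],[[0,0,0],[0,0,0.35],1],[[0,0,0],[0,0,0],1]]'
python3 - <<'E'
from h import *
s=readout.get_state(); p,r=pose(); print(r.inv().apply(s["moment"]).round(2))
E
python3 -m handwheel '[[[0,0,0],[0,0,0],0],[[0,0,0],[0,0,0],0],[[0,0,0],[0,0,0],0],[[0,0,-10],[0,0,0],0],[[0,0,-15],[0,0,0],0],[[0,0,-20],[0,0,0],0],[[0,0,-25],[0,0,0],0],[[0,0,-25],[0,0,0],0],[[0,0,-25],[0,0,0],0],[[0,0,-25],[0,0,0],0],[[0,0,0],[0,0,0],1]]'
python3 - <<'E'
from h import *
im=vision.get_image("top"); cv2.imwrite("pics/top3.png",cv2.resize(im[140:330,240:500],None,fx=3,fy=3,interpolation=cv2.INTER_CUBIC))
s=readout.get_state(); p,r=pose(); print(p,r.as_matrix().round(3),s["qpos"].round(2))
E
```

```text
clock: 12.12
position: [0.4749, -0.1862, 0.0613]
ee_rot: [-0.076, 0.923, -0.237, 0.294]
contact_force: [1.1, 0.8, 7.2]
width: 0.0153
gripper_force: 41.3
[0.36 0.46 0.58]
clock: 13.5
position: [0.3899, -0.1867, 0.1793]
ee_rot: [-0.073, 0.924, -0.235, 0.293]
contact_force: [0.5, -0.3, -0.2]
width: 0.0257
gripper_force: 0.0
[ 0.38991986 -0.18627625  0.1784431 ] [[ 0.719 -0.392  0.574]
 [-0.479 -0.878 -0.001]
 [ 0.505 -0.274 -0.819]] [-1.07 -0.1   2.27  0.77  0.81  0.5 ]
```

View pics/top3.png

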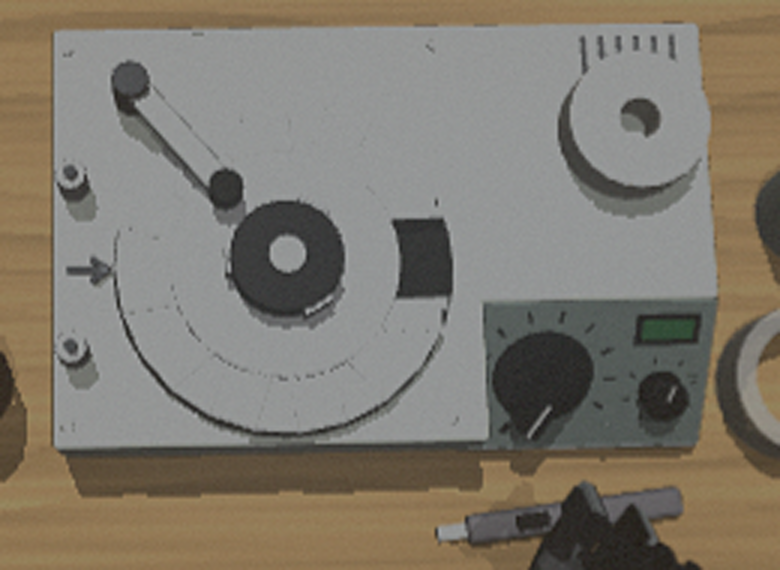

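The dial pointer now stands at 7 o'clock, with the line from about (550,406) to (531,437), and the tension knob and bystanders look unchanged. Now the plate: the notch is at about -89° and needs about 180° clockwise through the front. I'll compute the levelling and the approach.

```bash
cat >> h.py <<'E'
C=W((-20,75,0))
def notchpose(phi,r,t,z): # phi deg, tool x = clockwise tangent
    f=np.radians(phi); e=np.array([np.cos(f),np.sin(f),0]); x=np.array([np.sin(f),-np.cos(f),0]); zz=np.array([0,0,-1.])
    return C+r*e+t*x+[0,0,z], R.from_matrix(np.c_[x,np.cross(zz,x),zz])
E
python3 - <<'E'
from h import *
p,r=pose(); z=np.array([0,0,-1.]); x=r.as_matrix()[:,0]*[1,1,0]; x/=np.linalg.norm(x); lv=R.from_matrix(np.c_[x,np.cross(z,x),z])
delta(p,r,p+[0,0,.03],lv)
pt,rt=notchpose(-89,.092,0,.2); delta(p+[0,0,.03],lv,pt,rt); print(pt,C)
for q in((444,219),(453,297)):
    w=plane("top",crop(*q),.103)-C; print(np.degrees(np.arctan2(w[1],w[0])),np.linalg.norm(w[:2]))
E
```

```text
shift first(mm, current tool) [ 15.1  -8.2 -24.6] turn total(6deg) [-3.02 -5.01  0.82] shift after turn [  0.   0. -30.]
shift first(mm, current tool) [  88.7 -157.3    8.4] turn total(6deg) [-0.   -0.   24.22] shift after turn [-162.4   78.9    8.4]
[ 0.55090934 -0.1045386   0.2       ] [ 0.54930372 -0.01255262  0.        ]
-75.31458605239405 0.10639681706283044
-102.71433996383641 0.1092277596791224
```

```bash
python3 -m handwheel '[[[8,-4,-12],[0,0,0],1],[[8,-4,-12],[0,0,0],1],[[0,0,0],[-0.5,-0.83,0.14],1],[[0,0,0],[-0.5,-0.83,0.14],1],[[0,0,0],[-0.5,-0.83,0.14],1],[[0,0,0],[-0.5,-0.83,0.14],1],[[0,0,0],[-0.5,-0.83,0.14],1],[[0,0,0],[-0.5,-0.83,0.14],1],[[0,0,0],[0,0,0],1]]'
python3 - <<'E'
from h import *
p,r=pose(); pt,rt=notchpose(-89,.092,0,.2); delta(p,r,pt,rt); print(readout.get_state()["qpos"].round(2))
E
```

```text
clock: 14.68
position: [0.3928, -0.1859, 0.2064]
ee_rot: [-0.002, 0.958, -0.288, 0.0]
contact_force: [-0.6, 0.2, 0.5]
width: -0.0003
gripper_force: 0.0
shift first(mm, current tool) [  86.9 -155.1    7. ] turn total(6deg) [-0.    0.06 24.25] shift after turn [-159.5   78.6    6.4]
[-0.61  0.08  1.82  0.    1.24  1.55]
```

```bash
python3 -m handwheel '[[[22,-39,0],[0,0,0],1],[[22,-39,0],[0,0,0],1],[[22,-39,0],[0,0,0],1],[[21,-38,0],[0,0,0],1],[[0,0,0],[0,0,-1],1],[[0,0,0],[0,0,-1],1],[[0,0,0],[0,0,-1],1],[[0,0,0],[0,0,-1],1],[[0,0,0],[0,0,-1],1],[[0,0,0],[0,0,-1],1],[[0,0,0],[0,0,-1],1],[[0,0,0],[0,0,-1],1],[[0,0,0],[0,0,-1],1],[[0,0,0],[0,0,-1],1],[[0,0,0],[0,0,-1],1],[[0,0,0],[0,0,-1],1],[[0,0,0],[0,0,-1],1],[[0,0,0],[0,0,-1],1],[[0,0,0],[0,0,-1],1],[[0,0,0],[0,0,-1],1]]'
python3 -m handwheel '[[[0,0,0],[0,0,-1],1],[[0,0,0],[0,0,-1],1],[[0,0,0],[0,0,-1],1],[[0,0,0],[0,0,-1],1],[[0,0,0],[0,0,-1],1],[[0,0,0],[0,0,-1],1],[[0,0,0],[0,0,-1],1],[[0,0,0],[0,0,-1],1],[[0,0,0],[0,0,-1],1],[[0,0,0],[0,0,-1],1],[[0,0,0],[0,0,-1],1],[[0,0,0],[0,0,-1],1],[[0,0,0],[0,0,-1],1],[[0,0,0],[0,0,-1],1],[[0,0,0],[0,0,-1],1],[[0,0,0],[0,0,-1],1],[[0,0,0],[0,0,-1],1],[[0,0,0],[0,0,-1],1],[[0,0,0],[0,0,-1],1],[[0,0,0],[0,0,-0.75],1]]'
python3 - <<'E'
from h import *
p,r=pose(); pt,rt=notchpose(-89,.092,0,.09); delta(p,r,pt,rt); print(readout.get_state()["qpos"].round(2))
E
```

```text
clock: 17.18
position: [0.5483, -0.1056, 0.2077]
ee_rot: [-0.001, 0.855, 0.519, 0.002]
contact_force: [-1.0, 0.3, -0.2]
width: 0.0002
gripper_force: 0.0
clock: 19.68
position: [0.5482, -0.1056, 0.2076]
ee_rot: [0.001, -0.008, 1.0, 0.002]
contact_force: [0.1, 0.2, 0.3]
width: -0.0003
gripper_force: 0.0
shift first(mm, current tool) [ -2.4   0.6 117.6] turn total(6deg) [ 0.04  0.02 -0.01] shift after turn [ -2.7   1.1 117.6]
[-0.32  0.26  1.58  0.    1.3  -1.91]
```

```bash
python3 -m handwheel '[[[-2,1,30],[0,0,0],1],[[0,0,30],[0,0,0],1],[[0,0,25],[0,0,0],1],[[0,0,15],[0,0,0],1],[[0,0,10],[0,0,0],1],[[0,0,7],[0,0,0],1],[[0,0,0],[0,0,0],1]]'
python3 -m handwheel '[[[5,0,0],[0,0,0],1],[[5,0,0],[0,0,0],1],[[5,0,0],[0,0,0],1],[[0,0,0],[0,0,0],1]]'
python3 - <<'E'
from h import *
p,r=pose(); pt,rt=notchpose(-89,.092,.015,.09); delta(p,r,pt,rt)
E
```

```text
clock: 20.55
position: [0.5517, -0.1048, 0.0917]
ee_rot: [0.001, -0.007, 1.0, 0.001]
contact_force: [-0.1, -0.5, -0.3]
width: -0.0
gripper_force: 0.0
clock: 21.05
position: [0.5363, -0.105, 0.092]
ee_rot: [0.001, -0.007, 1.0, 0.001]
contact_force: [0.0, -0.0, -0.2]
width: -0.0001
gripper_force: 0.0
shift first(mm, current tool) [0.3 0.2 2. ] turn total(6deg) [ 0.02  0.03 -0.04] shift after turn [0.3 0.2 2. ]
```

```bash
python3 -m handwheel '[[[5,1,0],[0,0,0.5],1],[[7,1.5,0],[0,0,0.75],1],[[9.5,2.1,0],[0,0,1],1],[[9.5,2.1,0],[0,0,1],1],[[9.5,2.1,0],[0,0,1],1],[[9.5,2.1,0],[0,0,1],1],[[9.5,2.1,0],[0,0,1],1],[[9.5,2.1,0],[0,0,1],1],[[9.5,2.1,0],[0,0,1],1],[[9.5,2.1,0],[0,0,1],1],[[9.5,2.1,0],[0,0,1],1],[[9.5,2.1,0],[0,0,1],1],[[0,0,0],[0,0,0],1]]'
python3 - <<'E'
from h import *
p,r=pose(); x=r.as_matrix()[:,0]; phi=np.degrees(np.arctan2(x[0],-x[1])); print(phi); pt,rt=notchpose(phi,.092,.015,.09); delta(p,r,pt,rt)
cv2.imwrite("pics/top4.png",vision.get_image("top")[120:320,230:500])
E
```

```text
clock: 22.68
position: [0.4601, -0.0348, 0.0918]
ee_rot: [0.0, 0.549, 0.836, 0.002]
contact_force: [0.7, 0.1, -0.1]
width: -0.0003
gripper_force: 0.0
-156.62327582769268
shift first(mm, current tool) [ 0.1 -1.3  1.8] turn total(6deg) [ 0.03 -0.01 -0.  ] shift after turn [ 0.1 -1.3  1.8]
```

View pics/top4.png

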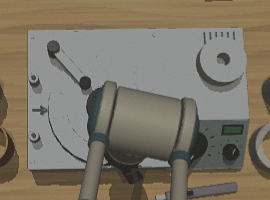

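The arm hides the notch in this view, but the tool tracks the arc to within 1.3 mm. I'll continue the sweep, slow at the end.

```bash
python3 -m handwheel '[[[9.5,1,0],[0,0,1],1],[[9.5,2,0],[0,0,1],1],[[9.5,2,0],[0,0,1],1],[[9.5,2,0],[0,0,1],1],[[9.5,2,0],[0,0,1],1],[[9.5,2,0],[0,0,1],1],[[9.5,2,0],[0,0,1],1],[[9.5,2,0],[0,0,1],1],[[9.5,2,0],[0,0,1],1],[[9.5,2,0],[0,0,1],1],[[9.5,2,0],[0,0,1],1],[[9.5,2,0],[0,0,1],1],[[9.5,2,0],[0,0,1],1],[[9.5,2,0],[0,0,1],1],[[6.7,1.2,0],[0,0,0.7],1],[[4.7,1,0],[0,0,0.5],1],[[4.7,1,0],[0,0,0.5],1],[[0,0,0],[0,0,0],1]]'
python3 - <<'E'
from h import *
p,r=pose(); x=r.as_matrix()[:,0]; phi=np.degrees(np.arctan2(x[0],-x[1])); print(phi); pt,rt=notchpose(phi,.092,.015,.09); delta(p,r,pt,rt); pt,rt=notchpose(90.15,.092,.015,.09); delta(p,r,pt,rt)
s=readout.get_state();print(s["qpos"].round(2))
E
```

```text
clock: 24.98
position: [0.5332, 0.0783, 0.0919]
ee_rot: [-0.001, 0.986, 0.166, 0.001]
contact_force: [-0.4, -0.5, 0.0]
width: -0.0
gripper_force: 0.0
109.14485207985409
shift first(mm, current tool) [ 0.4 -0.9  1.9] turn total(6deg) [-0.01 -0.03  0.  ] shift after turn [ 0.4 -0.9  1.9]
shift first(mm, current tool) [29.5  9.   2. ] turn total(6deg) [-0.02 -0.03  3.17] shift after turn [30.9 -1.1  1.9]
[0.02 0.34 1.79 0.   1.01 1.25]
```

```bash
python3 -m handwheel '[[[3.8,0.6,0],[0,0,0.4],1],[[3.8,0.6,0],[0,0,0.4],1],[[3.8,0.6,0],[0,0,0.4],1],[[3.8,0.6,0],[0,0,0.4],1],[[3.8,0.6,0],[0,0,0.4],1],[[3.8,0.6,0],[0,0,0.4],1],[[3.8,0.6,0],[0,0,0.4],1],[[3.8,0.6,0],[0,0,0.4],1],[[0,0,0],[0,0,0],1]]'
python3 - <<'E'
from h import *
p,r=pose(); x=r.as_matrix()[:,0]; phi=np.degrees(np.arctan2(x[0],-x[1])); print(phi); pt,rt=notchpose(90.15,.092,.015,.09); delta(p,r,pt,rt)
E
python3 -m handwheel '[[[-4,0,0],[0,0,0],1],[[-4,0,0],[0,0,0],1],[[0,0,-15],[0,0,0],1],[[0,0,-25],[0,0,0],1],[[0,0,-40],[0,0,0],1],[[0,0,-40],[0,0,0],1],[[-20,40,0],[0,0,0],1],[[-30,50,0],[0,0,0],1],[[-30,50,0],[0,0,0],1],[[-30,50,0],[0,0,0],1],[[-30,50,0],[0,0,0],1],[[-30,50,0],[0,0,0],1],[[0,0,0],[0,0,0],1]]'
python3 - <<'E'
from h import *
im=vision.get_image("top"); cv2.imwrite("pics/top5.png",cv2.resize(im[140:330,240:500],None,fx=3,fy=3,interpolation=cv2.INTER_CUBIC)); print(pose()[0])
E
```

```text
clock: 26.1
position: [0.5634, 0.0791, 0.092]
ee_rot: [-0.001, 1.0, -0.0, 0.001]
contact_force: [-0.9, 0.5, -0.4]
width: -0.0001
gripper_force: 0.2
89.95310349762529
shift first(mm, current tool) [ 0.6 -0.3  2. ] turn total(6deg) [-0.02 -0.02 -0.03] shift after turn [ 0.6 -0.4  2. ]
clock: 27.72
position: [0.3829, -0.2137, 0.2124]
ee_rot: [0.0, 1.0, -0.004, 0.002]
contact_force: [0.3, 0.4, -0.2]
width: -0.0001
gripper_force: 0.0
[ 0.3838603  -0.21184405  0.21221619]
```

View pics/top5.png

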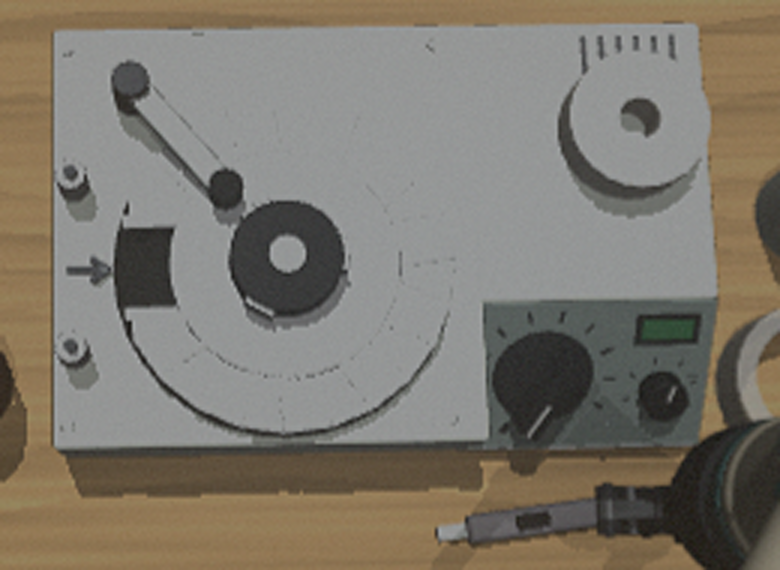

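The notch now sits at the mark, with the dark opening at crop x 116–173, y 228–306 and the arrow tip at (112,270). I'll check the angle numerically.

Run:
```python
from h import *
inv=lambda q:((np.array(q)+1/3-[240,140])*3).round(1)
for t in(26,-26):
    for s in(80,100): print("expected at mark: side",t,inv(proj("top",W((-20+t,75+s,103)))[0]))
im=cv2.imread("pics/top5.png").max(2).astype(float)
for x in(125,140,155,165):
    c=im[200:330,x]; d=np.where(c<100)[0]+200; d=d[(d>215)&(d<320)]; a,b=d.min(),d.max()
    m=[plane("top",crop(x,y),.103) for y in(a-.5,b+.5)]; v=[(RM.T@(q-O))*1e3 for q in m]
    print(x,a,b,"machine x sides",[q[0].round(1) for q in v],"mid",((v[0]+v[1])/2)[:2].round(1))
```

```text
expected at mark: side 26 [159.4 224.4]
expected at mark: side 26 [128.1 224.9]
expected at mark: side -26 [160.5 304.4]
expected at mark: side -26 [128.9 305. ]
125 228 319 machine x sides [np.float64(4.3), np.float64(-55.3)] mid [-25.5 177.3]
140 228 306 machine x sides [np.float64(4.2), np.float64(-47.1)] mid [-21.5 167.7]
155 227 306 machine x sides [np.float64(4.7), np.float64(-47.3)] mid [-21.3 158.2]
165 227 306 machine x sides [np.float64(4.6), np.float64(-47.4)] mid [-21.4 151.8]
```

The notch mid is about 1 mm (0.5–0.9°) from the mark line, which is within measurement error. The dial is still at the 7 o'clock stop, and nothing is touched or displaced. I'm handing in.

```bash
python3 -c "
from rig import manip; print(manip.sign_off())"
```

```text
the job is handed in; nothing more can be done
None
```

The speed dial was turned to its off stop first. The plate's notch was then turned to face the mark, about 1 mm off by camera (near the measuring error). The tension knob and bystanders look unmoved, and the job was handed in at about 28 s.

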